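Park the brass roller at the top of its sloping rack

ROBOT

A 6-joint arm with a two-finger parallel gripper is mounted at the origin on the work surface. World frame = base frame: x ahead of the robot, y to its left, z up, the work surface at z = 0. Lengths are in m, angles in degrees, forces in N, time in s.
With the tool pointing down it reaches from about 0.4 to 0.825 m from the base axis. Payload 7 kg.
Tool frame: the origin (TCP) lies midway between the tips of the shut fingers; the grasp point (between the pads) lies 19 mm behind it (ctrl.hold_point_z is the distance from the TCP to the grasp point, in m); z points along the fingers, y is the line along which they close (so a half turn about z gives the same grasp; the last joint's range is limited). The gripper opens to 88 mm and grips with 3 to 60 N. Pads are 19 mm wide; open, the fingers measure 130 mm over their backs; the gripper's body (78 mm by 193 mm) begins 47 mm behind the grasp point.
Start: joints at [86.408, 20.546, 0.682, 0, -70.136, -16.507], TCP at [0.232, 0.634, 0.197] pointing down, gripper open.
Joint ranges: [-176.03, 176.03], [-82.01, 121.73], [-58.28, 71.71], [-173.87, 95.51], [-174.79, -0.11], [-173.66, 173.66]. Speed limits (degrees/s): [136.94, 136.94, 172.46, 180, 180, 180].

INTERFACE

Orientations are given as [roll, pitch, yaw] about the fixed x, y, z axes, in that order (R = Rz(yaw) Ry(pitch) Rx(roll)).
In Python, from plant import ctrl gives the robot as it stands.
- The arm moves only by the tool apply_moves, never from a script. Its argument "deltas" is a list of rows, each an object with "fingers": the finger opening in mm, from 0 to 87.6; "delta_pos": the shift along the tool's x, y, z in mm, a list of three; "angular": the turn, a rotation vector about the tool's x, y, z in degrees, a list of three. A call has 1 to 10 rows; each row is the pose to reach, as a shift and turn from the pose commanded when the call began, along the tool's axes at that moment; what a row does not reach only later rows make up. A row lasts 1/10 s, in which the tool goes at most 50 mm and 8.59 degrees, less where a joint would pass 70% of its speed; a pose out of reach is approached as far as the arm can. A call with a gripper value outside its range is refused whole. The fingers move at their own pace and stop on an object; the grip force is fixed at half the most. Time passes only in rows, so rows that repeat a pose let the fingers close. It gives the time, the measured TCP pose, the force, the opening and the grip force at its end, in the units of the state.
- ctrl.get_obs(): the state, without advancing time (a new reading comes with each control period).
- ctrl.snapshot(name): name is "scene" or "top"; returns the picture (384x512x3 uint8, red, green, blue); there is no depth.
- ctrl.camera_params(name): a dict with "fx", "fy", "cx", "cy" (pixels), "cam_to_world" (4x4, takes a point from camera to world coordinates). Camera axes: x right, y up, looking along -z (the intrinsics and any distortion apply to the point x, -y, -z); pixel columns grow to the right and rows downward; lengths in m; the calibration is good to about 2 mm. A picture is of the moment at which its call begins. camera_params takes no time and is no camera call.
- ctrl.close_job(): hands the job in; it is judged then, once.
The state is a dict: "clock": time; "joint_pos": joint angles; "qvel": joint speeds; "tau": joint torques, N m; "tool_pos": TCP position; "orientation": TCP orientation; "force": force on the tool from outside, world axes, zero at the start; "moment": the same for the moment, N m; "opening": finger opening in m; "gripper_force": force on a finger pad.
Only numpy, scipy, OpenCV 4.12 (cv2) and the standard library are available. Lean on these libraries where they do the work, as an engineer would, in place of code of your own. Each camera call takes 0.05 s, during which the arm holds its last target. There are 200 camera calls.

TASK

On the leather bench stands a sloping wooden rack with two gutters; a brass roller lies at the low end of one, a dark steel roller at the low end of the other. With the fingertips push the brass roller up its gutter and over the crest, so that it settles in the dip against the top stop and does not roll back; roll it only, never lift it out of the gutter. Leave the steel roller and everything else on the bench where it is.

Things in the scene. Friction and masses are not known exactly. Their poses are not given: they have to be found in the camera images.
- ramp: Light-wood ramp, fixed, 295 mm long, 190 wide, with two straight gutters. Origin: on the centre line between them, level with their floors, 50 mm above the bench. x points uphill along the gutters (8 deg above level), y across, z square off the floor. Gutter centre lines at y = +45 and -45 mm; each is 64 mm wide between walls 14 mm high (middle wall 26 mm wide).
- low_stop (a point): Foot of the low stop, a bar across the gutters' low end only 10 mm high; at ramp x = -140 mm, y = 0, z = 0, same axes as the ramp. A roller resting against it has its centre 20 mm uphill of this face, 24 mm off the floor.
- crest (a point): The crest (dark line), at ramp x = +65 mm, y = 0, z = 0, same axes. Up to here the floor is straight; beyond it the floor bends down (6 deg below level) and makes a dip in front of the top stop.
- top_stop (a point): Face of the top stop, a dark end board across both gutters, at ramp x = +124 mm, y = 0, z = 0, same axes; its top edge is 34 mm above this point. A roller parked in the dip against it has its centre at about ramp x = +100, z = +16 mm.
- brass_roller: Bright brass roller, a polished, slippery solid cylinder of diameter 48 mm and length 58 mm, 0.3 to 0.6 kg, lying across one of the two gutters (either may be drawn) at the low end; it rolls freely along the gutter and rolls back down if let go short of the crest. Origin at its centre; its y axis is the cylinder's axis, its x and z turn as it rolls.
- steel_roller: Dark steel roller of the same size in the other gutter, at the low end. Leave alone. Origin at its centre, y axis along the cylinder.
- thread_spool: Red thread spool, 44 mm across, 54 mm tall, standing on the bench beyond the rack's high end. Leave alone. Origin under its centre.
- wax_tin: Round aluminium tin, 60 mm across, 22 mm tall, on the bench beside the rack (its far side from the robot). Leave alone. Origin under its centre.
- awl: Awl with a blue handle, 130 mm long, lying on the bench beside the rack (its near side), handle to its own -x. Leave alone. Origin at its underside.
- dye_bottle: Amber bottle with black cap, 52 mm across, 120 mm tall, on the left of the bench. Leave alone. Origin under its centre.
- mallet: Mallet with dark head lying on the right of the bench, handle to its own -x. Leave alone. Origin at its underside.
- tool_mug: Terracotta cup, 72 mm across, 85 mm tall, on the left of the bench. Leave alone. Origin under its centre.
Things that resemble listed ones, but are neither listed nor needed, are in the scene too. There is more than one size of the brass_roller; the one meant has the size given above.

How it is judged (in metres and radians):
At the end, for the whole second after the job is handed in: The brass roller lies at rest (under 20 mm/s) in the dip beyond the crest, its centre 93 to 106 mm up the ramp from the ramp's origin and 10 to 21 mm above the plane of the straight floor; the steel roller is still at the low end, within 12 mm of where it was (x of brass_roller in the frame of ramp between 0.093 and 0.106 m and z of brass_roller in the frame of ramp between 0.01 and 0.021 m and linear speed of brass_roller below 0.02 m/s and x of steel_roller in the frame of ramp below -0.1 m and distance of steel_roller from where it was at the start of the episode below 0.012 m); the robot touches nothing.
It fails at once if the brass roller is lifted off the gutter floor (by more than 12 mm) or leaves the gutter (z of brass_roller in the frame of ramp above 0.036 m or z of brass_roller in the frame of ramp below 0.005 m).
It fails at once if the steel roller is moved more than 12 mm (distance of steel_roller from where it was at the start of the episode above 0.012 m).
It fails at once if another thing on the bench is moved more than 20 mm (distance of any of thread_spool, wax_tin, awl, dye_bottle, mallet, tool_mug from where it was at the start of the episode above 0.02 m).
It also fails if it takes over 43 s, if anything falls off the work surface, if the arm or the gripper's body presses on something with over 40 N, if the wrist force passes 120 N, or if a joint passes its speed limit or range.

## Working session

There is one attempt and no reset: what is moved stays moved. The work goes in short steps, Python scripts to look and compute and a tool call to move; the robot and the scene stay as the last step left them, time stands still between calls to the robot, and variables do not carry over. Pictures are saved under pics/ and viewed, at most 10 in all, crops included, and the job is handed in when it is done.

Besides the shell and the picture viewer there is one more tool, called after "Call:" as name(argument=value, ...) on one line, values as JSON. apply_moves: Moves the arm, as the interface text tells. Its arguments: {"type":"object","properties":{"deltas":{"type":"array"}},"required":["deltas"]}

```bash
mkdir -p pics; python3 - <<'E'
from plant import ctrl
import cv2
for n in ("scene","top"):
    im=ctrl.snapshot(n); cv2.imwrite(f"pics/{n}0.png",im[:,:,::-1])
    p=ctrl.camera_params(n); print(n,p)
o=ctrl.get_obs(); print(o)
E
```

```text
scene {'fx': 480.19337691166834, 'fy': 480.19337691166834, 'cx': 254.5297188613087, 'cy': 201.74142923199477, 'cam_to_world': array([[-0.67077483, -0.43391776,  0.6014786 ,  1.39507167],
       [ 0.7415695 , -0.40513904,  0.5347308 ,  0.7494417 ],
       [ 0.01165327,  0.80472215,  0.59353725,  0.90032352],
       [ 0.        ,  0.        ,  0.        ,  1.        ]])}
top {'fx': 440.86765903931905, 'fy': 440.86765903931905, 'cx': 261.9200841493356, 'cy': 186.9206370872449, 'cam_to_world': array([[-0.00344577,  0.99226378, -0.12409966,  0.41920585],
       [-0.99998973, -0.00305394,  0.00334742, -0.01721253],
       [ 0.00294253,  0.12410992,  0.99226411,  1.33742307],
       [ 0.        ,  0.        ,  0.        ,  1.        ]])}
{'clock': 0.1, 'joint_pos': array([ 8.64064034e+01,  2.05871030e+01,  6.41184537e-01, -1.76620528e-02,
       -7.01362620e+01, -1.65062244e+01]), 'qvel': array([-0.11187626, -0.13729582,  0.09937671, -0.0291425 ,  0.01078598,
       -0.06636197]), 'tau': array([-2.35283667e-03, -5.84165418e+01,  2.93753135e+01,  7.01557294e+00,
        1.01927260e-02, -4.51185815e-05]), 'tool_pos': array([0.23184131, 0.63344194, 0.19663564]), 'orientation': array([ 1.79916488e+02, -7.43093443e-03, -2.01058288e+01]), 'force': array([-0.78896545,  0.27120718,  0.07995313]), 'moment': array([-0.04903733,  0.01329784, -0.01458597]), 'gripper_force': 0.0, 'opening': 0.08737116915250825}
```

View pics/scene0.png

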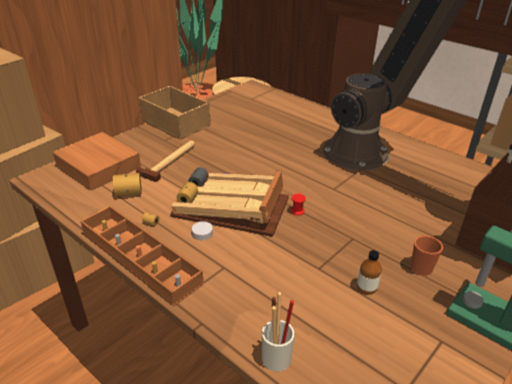

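View pics/top0.png

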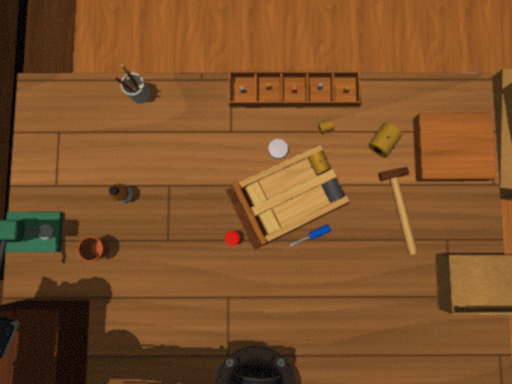

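The top view shows three brass cylinders: one in the rack gutter at (318,161), a small one on the bench at (326,126) and a large one at (385,139). I choose (318,161), since it lies at the low end of a gutter. The steel roller is at (333,190) and the top stop is at lower left (250,215). I'll check the choice in a crop.

```bash
python3 - <<'E'
import cv2
a=cv2.imread("pics/top0.png")[135:260,220:365]
cv2.imwrite("pics/c_top.png",cv2.resize(a,None,fx=4.8,fy=4.8,interpolation=cv2.INTER_CUBIC)[:600])
a=cv2.imread("pics/scene0.png")[155:245,160:310]
cv2.imwrite("pics/c_sc.png",cv2.resize(a,None,fx=5,fy=5,interpolation=cv2.INTER_CUBIC))
E
```

```text
(no output)
```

View pics/c_top.png

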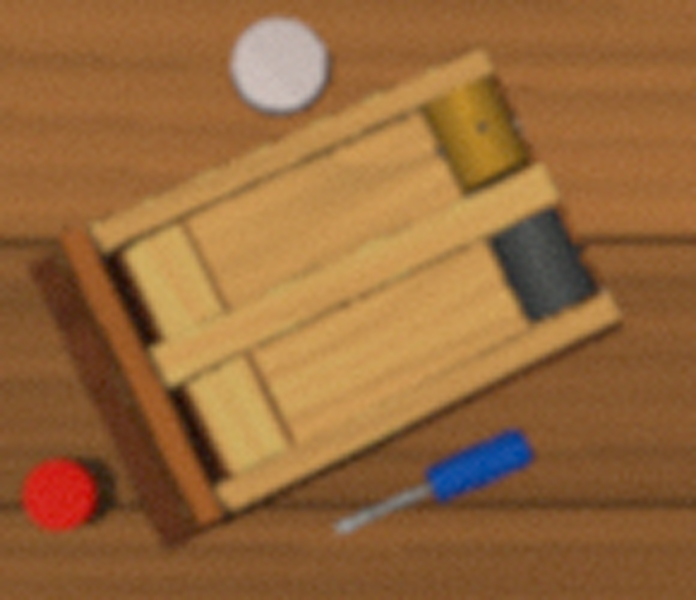

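View pics/c_sc.png

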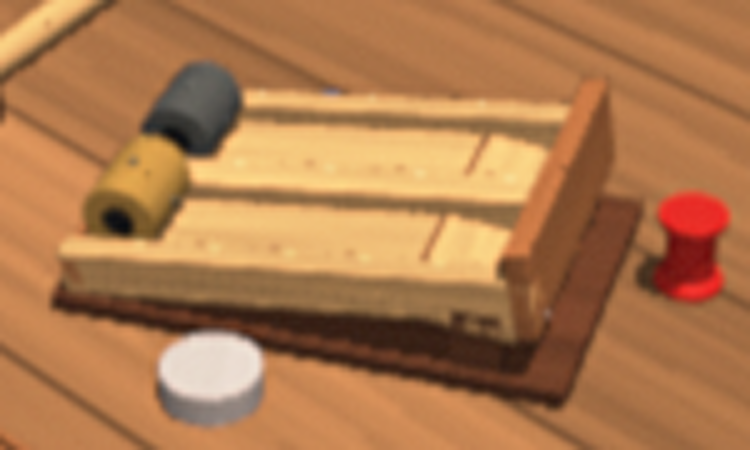

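The choice is confirmed: the brass roller in the rack fills its gutter at crop (478,133), and the steel one is at crop (545,262). Crest-line ends, wall ends and the top stop edge are readable in the crop, so I'll fit the ramp pose from those.

```bash
cat > h.py <<'E'
import numpy as np
from plant import ctrl
from scipy.optimize import least_squares
from scipy.spatial.transform import Rotation as R
def proj(n,P):
    p=ctrl.camera_params(n);T=np.linalg.inv(p["cam_to_world"]);q=P@T[:3,:3].T+T[:3,3]
    return np.c_[p["cx"]+p["fx"]*q[:,0]/-q[:,2],p["cy"]+p["fy"]*q[:,1]/q[:,2]]
def ramp(v): return R.from_euler("ZY",[v[2],np.radians(-8)]),np.array([v[0],v[1],.05])
# crop px -> ramp pt (mm; None = low end x)
L=None
top=[((187,217),(65,-77,0)),((228,315),(65,-13,0)),((250,355),(65,13,0)),((292,440),(65,77,0)),
((85,225),(124,-95,34)),((218,520),(124,95,34)),((485,50),(L,-95,14)),((545,165),(L,-13,14)),((555,200),(L,13,14)),((620,320),(L,95,14)),
((478,133),(-120,-45,24+20)),((545,262),(-120,45,24+20))]
sc=[((425,260),(65,-77,0)),((446,215),(65,-13,0)),((468,173),(65,13,0)),((490,133),(65,77,0))]
pt=np.array([a for a,_ in top],float)/4.8+[220,135]; ps=np.array([a for a,_ in sc],float)/5+[160,155]
def pts(l,v): return np.array([[v[3]*1e3 if x is None else x,y,z] for _,(x,y,z) in l])/1e3
def res(v):
    r,o=ramp(v)
    return np.r_[(proj("top",r.apply(pts(top,v))+o)-pt).ravel(),(proj("scene",r.apply(pts(sc,v))+o)-ps).ravel()]
E
python3 - <<'E'
from h import *
s=least_squares(res,[.55,0,np.radians(110),-.15],loss="soft_l1");v=s.x
np.save("v.npy",v);print(v,np.degrees(v[2]));print(res(v).reshape(-1,2).round(1).tolist())
r,o=ramp(v);print("brass",r.apply([-.12,-.045,.024])+o)
M=r.as_matrix()
for sg in (1,-1):
    T=np.c_[sg*M[:,0],-sg*M[:,1],-M[:,2]];print(sg,R.from_matrix(T).as_euler("xyz",degrees=True))
for x,z in ((-.2,.1),(-.2,.017),(.066,.017)): print(r.apply([x,-.045,z])+o)
E
```

```text
[ 0.55382881 -0.09852487  2.01994121 -0.15529448] 115.73410644845855
[[-2.0, 1.3], [-0.9, 0.4], [-1.6, 0.1], [-0.6, 2.3], [-0.7, 0.1], [1.0, -0.5], [-0.6, -0.3], [-0.6, 0.0], [1.3, 0.5], [0.4, 0.2], [0.8, -0.5], [1.0, 0.3], [-2.4, 2.9], [-0.1, -0.6], [-2.0, 3.0], [-0.6, -0.2]]
brass [ 0.64741232 -0.18904119  0.05706566]
1 [180.          -8.         115.73410645]
-1 [180.           8.         -64.26589355]
[ 0.68640245 -0.26993345  0.12119219]
[ 0.6813869  -0.25952776  0.03899994]
[ 0.56701493 -0.02224193  0.07601998]
```

```bash
cat > d.py <<'E'
import sys
from h import *
x,y,z=[float(a)/1e3 for a in sys.argv[1:4]]
r,o=ramp(np.load("v.npy"));M=r.as_matrix()
ob=ctrl.get_obs();C=R.from_euler("xyz",ob["orientation"],degrees=True)
G=R.from_matrix(np.c_[-M[:,0],M[:,1],-M[:,2]])
print("t",ob["clock"],"dpos",(C.inv().apply(r.apply([x,y,z])+o-ob["tool_pos"])*1e3).round(1),"rot",np.degrees((C.inv()*G).as_rotvec()).round(2))
print("tcp in ramp mm",(r.inv().apply(ob["tool_pos"]-o)*1e3).round(1),"F ramp",r.inv().apply(ob["force"]).round(1),"open",ob["opening"])
E
python3 d.py -185 -45 140
```

```text
t 0.1 dpos [730.7 685.5  34.8] rot [ 3.16 -7.64 44.08]
tcp in ramp mm [811.8 -27.8  34. ] F ramp [ 0.6  0.6 -0. ] open 0.08737116915250825
```

Call:
apply_moves(deltas=[{"fingers": 0, "delta_pos": [731, 685, 20], "angular": [3.2, -7.6, 44.1]}, {"fingers": 0, "delta_pos": [731, 685, 20], "angular": [3.2, -7.6, 44.1]}, {"fingers": 0, "delta_pos": [731, 685, 20], "angular": [3.2, -7.6, 44.1]}, {"fingers": 0, "delta_pos": [731, 685, 20], "angular": [3.2, -7.6, 44.1]}, {"fingers": 0, "delta_pos": [731, 685, 20], "angular": [3.2, -7.6, 44.1]}, {"fingers": 0, "delta_pos": [731, 685, 20], "angular": [3.2, -7.6, 44.1]}, {"fingers": 0, "delta_pos": [731, 685, 20], "angular": [3.2, -7.6, 44.1]}, {"fingers": 0, "delta_pos": [731, 685, 20], "angular": [3.2, -7.6, 44.1]}, {"fingers": 0, "delta_pos": [731, 685, 20], "angular": [3.2, -7.6, 44.1]}, {"fingers": 0, "delta_pos": [731, 685, 20], "angular": [3.2, -7.6, 44.1]}])

```text
clock: 1.1
tool_pos: [0.4574, 0.1856, 0.1875]
orientation: [-179.9, 8.1, -64.2]
force: [2.1, 1.3, 0.1]
opening: 0.0128
gripper_force: 0.0
```

```bash
python3 d.py -185 -45 140
```

```text
t 1.1 dpos [499.   -8.5 -45.7] rot [-0.12  0.06  0.02]
tcp in ramp mm [314.  -36.5  94.8] F ramp [ 0.2 -2.5  0.1] open 0.012832969993983437
```

Call:
apply_moves(deltas=[{"fingers": 0, "delta_pos": [499, -8, -46], "angular": [0, 0, 0]}, {"fingers": 0, "delta_pos": [499, -8, -46], "angular": [0, 0, 0]}, {"fingers": 0, "delta_pos": [499, -8, -46], "angular": [0, 0, 0]}, {"fingers": 0, "delta_pos": [499, -8, -46], "angular": [0, 0, 0]}, {"fingers": 0, "delta_pos": [499, -8, -46], "angular": [0, 0, 0]}, {"fingers": 0, "delta_pos": [499, -8, -46], "angular": [0, 0, 0]}, {"fingers": 0, "delta_pos": [499, -8, -46], "angular": [0, 0, 0]}, {"fingers": 0, "delta_pos": [499, -8, -46], "angular": [0, 0, 0]}, {"fingers": 0, "delta_pos": [499, -8, -46], "angular": [0, 0, 0]}, {"fingers": 0, "delta_pos": [499, -8, -46], "angular": [0, 0, 0]}])

```text
clock: 2.1
tool_pos: [0.6814, -0.2608, 0.1625]
orientation: [-179.9, 8.1, -64.3]
force: [1.5, 0.9, 0.3]
opening: 0.0003
gripper_force: 0.0
```

```bash
python3 d.py -185 -45 140
```

```text
t 2.1 dpos [ 1.1 -0.6 -0.5] rot [-0.07  0.08 -0.01]
tcp in ramp mm [-183.9  -44.4  139.5] F ramp [ 0.2 -1.7  0.3] open 0.00034855454940713713
```

Well positioned. I'll descend to ramp z about 50 (TCP near -185) and take a close look.

Call:
apply_moves(deltas=[{"fingers": 0, "delta_pos": [1, -0.5, 40], "angular": [0, 0, 0]}, {"fingers": 0, "delta_pos": [1, -0.5, 70], "angular": [0, 0, 0]}, {"fingers": 0, "delta_pos": [1, -0.5, 90], "angular": [0, 0, 0]}, {"fingers": 0, "delta_pos": [1, -0.5, 105], "angular": [0, 0, 0]}, {"fingers": 0, "delta_pos": [1, -0.5, 115], "angular": [0, 0, 0]}, {"fingers": 0, "delta_pos": [1, -0.5, 118], "angular": [0, 0, 0]}, {"fingers": 0, "delta_pos": [1, -0.5, 118], "angular": [0, 0, 0]}])

```text
clock: 2.8
tool_pos: [0.6752, -0.2445, 0.0467]
orientation: [-179.9, 8.0, -64.2]
force: [0.4, -0.3, 1.0]
opening: 0.0002
gripper_force: 0.0
```

```bash
python3 d.py -185 -45 20; python3 - <<'E'
from plant import ctrl
import cv2,numpy as np
a=ctrl.snapshot("scene")[140:245,140:300,::-1];b=ctrl.snapshot("top")[120:225,235:395,::-1]
f=lambda i:cv2.resize(i,(457,300),interpolation=cv2.INTER_CUBIC)
cv2.imwrite("pics/c1.png",np.vstack([f(a),f(b)]))
E
```

```text
t 2.8 dpos [2.1 1.  2.4] rot [-0.12  0.02  0.02]
tcp in ramp mm [-182.9  -45.9   22.4] F ramp [-0.4 -0.3  1.1] open 0.0002444796942003847
```

View pics/c1.png

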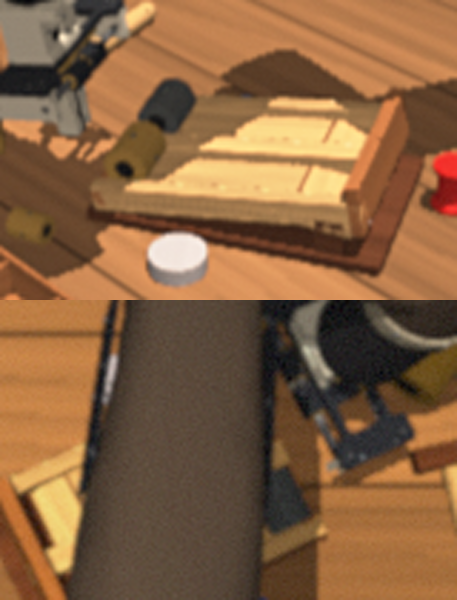

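The scene view shows the closed fingertips just behind the roller, tips at about crop (75,132). The roller is at (135,150) and the steel roller is clear. I'll check the lateral alignment by projection before pushing.

```bash
python3 - <<'E'
from h import *
r,o=ramp(np.load("v.npy"))
P=np.array([[-.12,-.074,.024],[-.12,-.016,.048],[-.12,-.045,.024],[-.183,-.045,.0224],[-.183,-.066,.0224],[-.183,-.024,.0224],[-.12,.074,.048]])
print(((proj("scene",r.apply(P)+o)-[140,140])*457/160).round(0).tolist())
import cv2
a=ctrl.snapshot("scene")[160:210,140:220,::-1];cv2.imwrite("pics/c2.png",cv2.resize(a,None,fx=8,fy=8,interpolation=cv2.INTER_CUBIC))
print(((proj("scene",r.apply(P)+o)-[140,160])*8).round(0).tolist())
E
```

```text
[[123.0, 167.0], [140.0, 118.0], [134.0, 152.0], [81.0, 150.0], [73.0, 161.0], [89.0, 139.0], [172.0, 75.0]]
[[345.0, 308.0], [393.0, 170.0], [376.0, 265.0], [227.0, 259.0], [204.0, 290.0], [250.0, 229.0], [481.0, 50.0]]
```

View pics/c2.png

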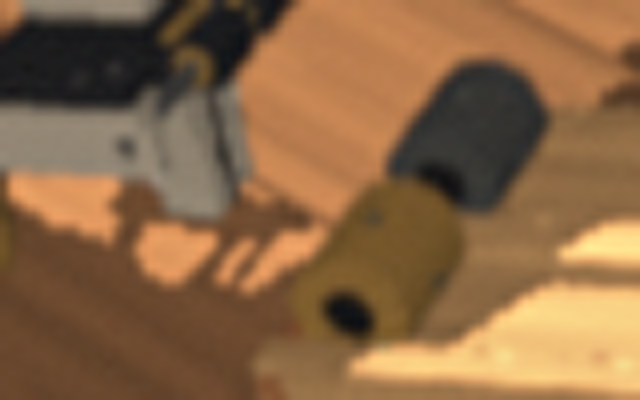

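The roller projects where it should (its end hole at (348,312) against a predicted (345,308)). The visible fingertip end, about (205,195), sits well above the predicted TCP (227,259). I'll overlay the tool geometry to find the cause.

```bash
cat > ov.py <<'E'
import sys,cv2
from h import *
ob=ctrl.get_obs();C=R.from_euler("xyz",ob["orientation"],degrees=True)
im=ctrl.snapshot("scene")[:,:,::-1];x0,y0,k=100,110,6
c=cv2.resize(im[y0:y0+100,x0:x0+130],None,fx=k,fy=k,interpolation=cv2.INTER_CUBIC)
def q(P): return ((proj("scene",C.apply(np.atleast_2d(P))+ob["tool_pos"])-[x0,y0])*k).round().astype(int)
for z,col in ((0,(0,0,255)),(-.019,(0,255,0)),(-.066,(255,0,0))):
    w=(.0095,.021) if z>-.05 else (.039,.0965)
    P=[[a*w[0],b*w[1],z] for a,b in ((1,1),(1,-1),(-1,-1),(-1,1))]
    cv2.polylines(c,[q(P)],True,col,1)
r,o=ramp(np.load("v.npy"))
P=np.array([[v*.001 for v in p] for p in ((-120,-74,24),(-120,-74,0),(-140,-77,0),(65,-77,0),(-155,-95,14),(124,-95,34))])
for p in ((proj("scene",r.apply(P)+o)-[x0,y0])*k).astype(int): cv2.circle(c,tuple(map(int,p)),4,(255,255,0),1)
cv2.imwrite(sys.argv[1],c)
E
python3 ov.py pics/o1.png
```

```text
(no output)
```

View pics/o1.png

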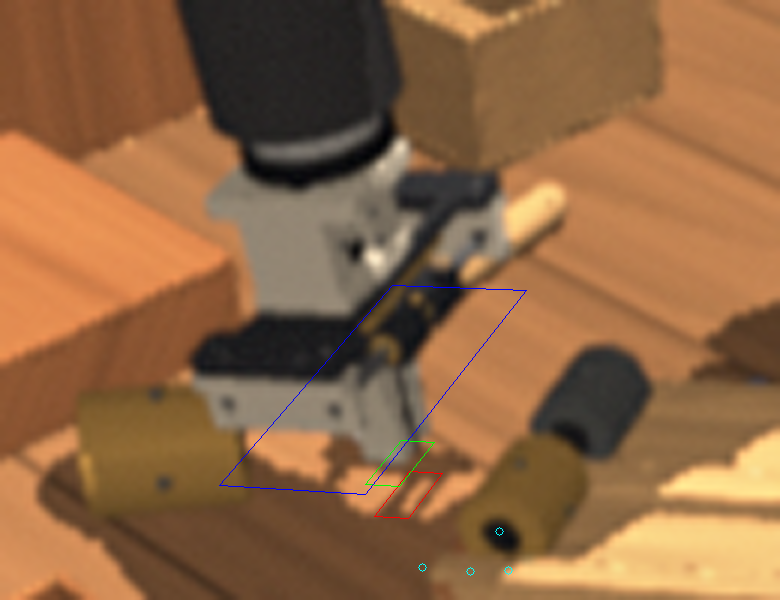

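The whole gripper appears offset by about (-3,-9) image px from its reported pose, while the rack matches in the scene camera. I'll overlay on the top view to resolve the direction.

```bash
sed -e 's/"scene"/"top"/g' -e 's/x0,y0,k=100,110,6/x0,y0,k=290,100,6/' ov.py > ovt.py; python3 ovt.py pics/o2.png; python3 -c "
from h import *
print(proj('top',np.array([[0,0,0.],[0,0,.1]])),proj('scene',np.array([[0,0,0.],[0,0,.1]])))"
```

```text
[[255.10709131 388.16535974]
 [254.64245777 400.49531527]] [[354.54096714 151.81642563]
 [358.32877347 127.55494436]]
```

View pics/o2.png

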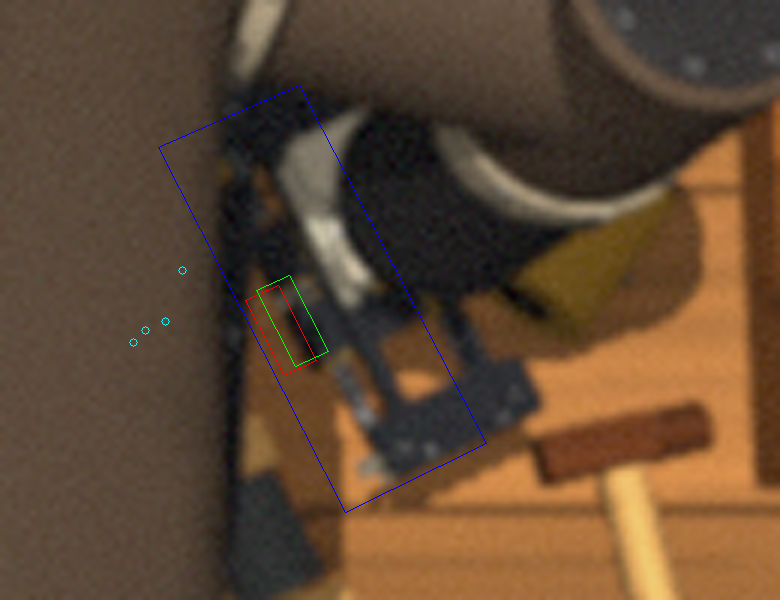

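Both views suggest the gripper may be about 25 mm higher than reported. Force can settle that: I'll probe the gutter floor uphill of the roller, starting by going up and over it.

Call:
apply_moves(deltas=[{"fingers": 0, "delta_pos": [0, 0, -40], "angular": [0, 0, 0]}, {"fingers": 0, "delta_pos": [0, 0, -80], "angular": [0, 0, 0]}, {"fingers": 0, "delta_pos": [-40, 0, -80], "angular": [0, 0, 0]}, {"fingers": 0, "delta_pos": [-90, 0, -80], "angular": [0, 0, 0]}, {"fingers": 0, "delta_pos": [-140, 0, -80], "angular": [0, 0, 0]}, {"fingers": 0, "delta_pos": [-180, 0, -80], "angular": [0, 0, 0]}, {"fingers": 0, "delta_pos": [-180, 0, -60], "angular": [0, 0, 0]}, {"fingers": 0, "delta_pos": [-180, 0, -30], "angular": [0, 0, 0]}, {"fingers": 0, "delta_pos": [-180, 0, -5], "angular": [0, 0, 0]}, {"fingers": 0, "delta_pos": [-180, 0, -5], "angular": [0, 0, 0]}])

```text
clock: 4.05
tool_pos: [0.5954, -0.084, 0.0739]
orientation: [179.9, 8.2, -64.3]
force: [0.0, -1.0, 0.6]
opening: 0.0005
gripper_force: 0.0
```

```bash
python3 d.py 0 -45 20; python3 ov.py pics/o3.png
```

```text
t 4.05 dpos [-1.6 -1.3  4.3] rot [ 0.14  0.2  -0.03]
tcp in ramp mm [ -1.6 -43.7  24.3] F ramp [-0.8  0.4  0.7] open 0.00048572973370501104
```

Call:
apply_moves(deltas=[{"fingers": 0, "delta_pos": [0, -1, 8], "angular": [0, 0, 0]}, {"fingers": 0, "delta_pos": [0, -1, 14], "angular": [0, 0, 0]}, {"fingers": 0, "delta_pos": [0, -1, 18], "angular": [0, 0, 0]}, {"fingers": 0, "delta_pos": [0, -1, 20], "angular": [0, 0, 0]}, {"fingers": 0, "delta_pos": [0, -1, 20], "angular": [0, 0, 0]}])

```text
clock: 4.6
tool_pos: [0.5974, -0.0818, 0.0565]
orientation: [-179.9, 8.0, -64.3]
force: [0.4, -0.3, -0.3]
opening: 0.0004
gripper_force: 0.0
```

```bash
python3 d.py 0 -45 0
```

```text
t 4.6 dpos [-2.9  1.6  7. ] rot [-0.09  0.05 -0.01]
tcp in ramp mm [ -2.9 -46.6   7. ] F ramp [-0.4 -0.2 -0.2] open 0.0003565146085005323
```

Call:
apply_moves(deltas=[{"fingers": 0, "delta_pos": [0, 0, 2], "angular": [0, 0, 0]}, {"fingers": 0, "delta_pos": [0, 0, 4], "angular": [0, 0, 0]}, {"fingers": 0, "delta_pos": [0, 0, 5], "angular": [0, 0, 0]}, {"fingers": 0, "delta_pos": [0, 0, 6], "angular": [0, 0, 0]}, {"fingers": 0, "delta_pos": [0, 0, 6], "angular": [0, 0, 0]}])

```text
clock: 5.1
tool_pos: [0.5971, -0.0809, 0.0506]
orientation: [-179.9, 8.0, -64.3]
force: [0.3, 0.2, -0.1]
opening: 0.0004
gripper_force: 0.0
```

Call:
apply_moves(deltas=[{"fingers": 0, "delta_pos": [0, 0, 1], "angular": [0, 0, 0]}, {"fingers": 0, "delta_pos": [0, 0, 1.5], "angular": [0, 0, 0]}, {"fingers": 0, "delta_pos": [0, 0, 2], "angular": [0, 0, 0]}])

```text
clock: 5.4
tool_pos: [0.597, -0.0807, 0.0487]
orientation: [-179.9, 8.0, -64.3]
force: [0.2, -0.5, -0.5]
opening: 0.0002
gripper_force: 0.0
```

```bash
python3 d.py 0 -45 0
```

```text
t 5.4 dpos [-2.8  1.7 -0.9] rot [-0.1   0.04  0.  ]
tcp in ramp mm [ -2.8 -46.7  -0.9] F ramp [-0.5  0.1 -0.4] open 0.00016013279903969964
```

Call:
apply_moves(deltas=[{"fingers": 0, "delta_pos": [0, 0, 1], "angular": [0, 0, 0]}, {"fingers": 0, "delta_pos": [0, 0, 2], "angular": [0, 0, 0]}, {"fingers": 0, "delta_pos": [0, 0, 2], "angular": [0, 0, 0]}])

```text
clock: 5.7
tool_pos: [0.5968, -0.0804, 0.0465]
orientation: [-179.9, 8.1, -64.3]
force: [-0.3, -0.2, 0.8]
opening: 0.0002
gripper_force: 0.0
```

Call:
apply_moves(deltas=[{"fingers": 0, "delta_pos": [0, 0, 1], "angular": [0, 0, 0]}, {"fingers": 0, "delta_pos": [0, 0, 1], "angular": [0, 0, 0]}])

```text
clock: 5.9
tool_pos: [0.5968, -0.0803, 0.0456]
orientation: [-179.9, 8.1, -64.3]
force: [0.0, 0.2, 0.1]
opening: 0.0004
gripper_force: 0.0
```

There's no contact at a reported z of -4 mm, so the tip really is higher than reported. I'll keep stepping down gently.

Call:
apply_moves(deltas=[{"fingers": 0, "delta_pos": [0, 0, 1], "angular": [0, 0, 0]}, {"fingers": 0, "delta_pos": [0, 0, 2], "angular": [0, 0, 0]}, {"fingers": 0, "delta_pos": [0, 0, 3], "angular": [0, 0, 0]}, {"fingers": 0, "delta_pos": [0, 0, 3], "angular": [0, 0, 0]}])

```text
clock: 6.3
tool_pos: [0.5966, -0.0799, 0.0426]
orientation: [-179.9, 8.1, -64.3]
force: [0.1, -0.1, 0.2]
opening: 0.0006
gripper_force: 0.0
```

Call:
apply_moves(deltas=[{"fingers": 0, "delta_pos": [0, 0, 1], "angular": [0, 0, 0]}, {"fingers": 0, "delta_pos": [0, 0, 2], "angular": [0, 0, 0]}, {"fingers": 0, "delta_pos": [0, 0, 2], "angular": [0, 0, 0]}])

```text
clock: 6.6
tool_pos: [0.5964, -0.0797, 0.0406]
orientation: [-179.9, 8.1, -64.3]
force: [-0.5, 0.1, -0.2]
opening: 0.0006
gripper_force: 0.0
```

Call:
apply_moves(deltas=[{"fingers": 0, "delta_pos": [0, 0, 1], "angular": [0, 0, 0]}, {"fingers": 0, "delta_pos": [0, 0, 2], "angular": [0, 0, 0]}, {"fingers": 0, "delta_pos": [0, 0, 2], "angular": [0, 0, 0]}])

```text
clock: 6.9
tool_pos: [0.5963, -0.0794, 0.0386]
orientation: [-179.9, 8.1, -64.3]
force: [-0.4, 0.5, 0.4]
opening: 0.0004
gripper_force: 0.0
```

```bash
python3 d.py 0 -45 0; sed -i 's/x0,y0,k=100,110,6/x0,y0,k=160,120,6/' ov.py;python3 ov.py pics/o4.png
```

```text
t 6.9 dpos [ -2.8   1.6 -11.1] rot [-0.09  0.05 -0.01]
tcp in ramp mm [ -2.8 -46.6 -11.1] F ramp [0.6 0.2 0.3] open 0.00037700420798074906
```

View pics/o4.png

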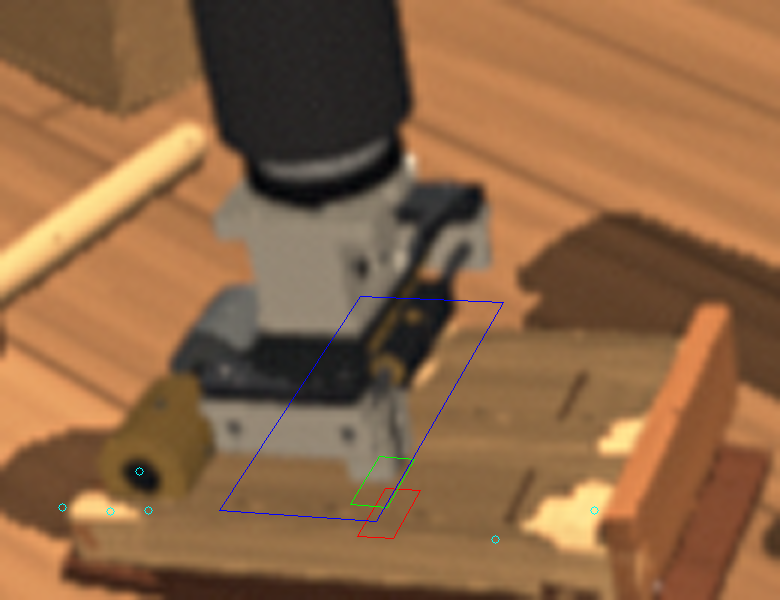

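The picture shows the tip at about (380,480) against the projected (378,515). It is still clear of the floor and roughly 25–35 mm higher than reported, and the body is clear of the brass roller. I'll continue probing for the floor.

Call:
apply_moves(deltas=[{"fingers": 0, "delta_pos": [0, 0, 1], "angular": [0, 0, 0]}, {"fingers": 0, "delta_pos": [0, 0, 2], "angular": [0, 0, 0]}, {"fingers": 0, "delta_pos": [0, 0, 3], "angular": [0, 0, 0]}, {"fingers": 0, "delta_pos": [0, 0, 3], "angular": [0, 0, 0]}])

```text
clock: 7.35
tool_pos: [0.5961, -0.079, 0.0356]
orientation: [-179.9, 8.1, -64.3]
force: [1.1, 0.2, -0.3]
opening: 0.0005
gripper_force: 0.0
```

Call:
apply_moves(deltas=[{"fingers": 0, "delta_pos": [0, 0, 1], "angular": [0, 0, 0]}, {"fingers": 0, "delta_pos": [0, 0, 2], "angular": [0, 0, 0]}, {"fingers": 0, "delta_pos": [0, 0, 2], "angular": [0, 0, 0]}])

```text
clock: 7.65
tool_pos: [0.5961, -0.0788, 0.0337]
orientation: [-179.9, 8.1, -64.3]
force: [-0.1, 0.6, 0.5]
opening: 0.0005
gripper_force: 0.0
```

Call:
apply_moves(deltas=[{"fingers": 0, "delta_pos": [0, 0, 1], "angular": [0, 0, 0]}, {"fingers": 0, "delta_pos": [0, 0, 2], "angular": [0, 0, 0]}, {"fingers": 0, "delta_pos": [0, 0, 2], "angular": [0, 0, 0]}])

```text
clock: 7.95
tool_pos: [0.5959, -0.0785, 0.0317]
orientation: [-179.9, 8.0, -64.3]
force: [-0.0, -0.4, -0.4]
opening: 0.0001
gripper_force: 0.0
```

Call:
apply_moves(deltas=[{"fingers": 0, "delta_pos": [0, 0, 1], "angular": [0, 0, 0]}, {"fingers": 0, "delta_pos": [0, 0, 2], "angular": [0, 0, 0]}, {"fingers": 0, "delta_pos": [0, 0, 2], "angular": [0, 0, 0]}])

```text
clock: 8.25
tool_pos: [0.5958, -0.0782, 0.0297]
orientation: [-179.9, 8.1, -64.3]
force: [0.1, -0.8, -0.7]
opening: 0.0005
gripper_force: 0.0
```

Call:
apply_moves(deltas=[{"fingers": 0, "delta_pos": [0, 0, 1], "angular": [0, 0, 0]}, {"fingers": 0, "delta_pos": [0, 0, 2], "angular": [0, 0, 0]}, {"fingers": 0, "delta_pos": [0, 0, 2], "angular": [0, 0, 0]}])

```text
clock: 8.55
tool_pos: [0.5957, -0.078, 0.0278]
orientation: [-179.9, 8.0, -64.3]
force: [-0.4, 0.1, -0.1]
opening: 0.0002
gripper_force: 0.0
```

Call:
apply_moves(deltas=[{"fingers": 0, "delta_pos": [0, 0, 1], "angular": [0, 0, 0]}, {"fingers": 0, "delta_pos": [0, 0, 2], "angular": [0, 0, 0]}, {"fingers": 0, "delta_pos": [0, 0, 2], "angular": [0, 0, 0]}])

```text
clock: 8.85
tool_pos: [0.5956, -0.0778, 0.0258]
orientation: [-179.9, 8.0, -64.3]
force: [-0.4, -0.7, -0.0]
opening: 0.0002
gripper_force: 0.0
```

```bash
python3 d.py 0 -45 0
```

```text
t 8.85 dpos [ -2.8   1.6 -24.1] rot [-0.09  0.05 -0.  ]
tcp in ramp mm [ -2.8 -46.6 -24.1] F ramp [-0.4  0.7  0. ] open 0.00024889635768232107
```

Call:
apply_moves(deltas=[{"fingers": 0, "delta_pos": [0, 0, 1], "angular": [0, 0, 0]}, {"fingers": 0, "delta_pos": [0, 0, 2], "angular": [0, 0, 0]}, {"fingers": 0, "delta_pos": [0, 0, 2], "angular": [0, 0, 0]}])

```text
clock: 9.15
tool_pos: [0.5954, -0.0775, 0.0238]
orientation: [-179.9, 8.1, -64.3]
force: [0.0, -0.2, -0.5]
opening: 0.0005
gripper_force: 0.0
```

Call:
apply_moves(deltas=[{"fingers": 0, "delta_pos": [0, 0, 1], "angular": [0, 0, 0]}, {"fingers": 0, "delta_pos": [0, 0, 2], "angular": [0, 0, 0]}, {"fingers": 0, "delta_pos": [0, 0, 2], "angular": [0, 0, 0]}])

```text
clock: 9.45
tool_pos: [0.5953, -0.0773, 0.0218]
orientation: [-179.9, 8.0, -64.3]
force: [-0.1, 0.1, 0.7]
opening: 0.0002
gripper_force: 0.0
```

Call:
apply_moves(deltas=[{"fingers": 0, "delta_pos": [0, 0, 1], "angular": [0, 0, 0]}, {"fingers": 0, "delta_pos": [0, 0, 2], "angular": [0, 0, 0]}, {"fingers": 0, "delta_pos": [0, 0, 2], "angular": [0, 0, 0]}])

```text
clock: 9.75
tool_pos: [0.5955, -0.0772, 0.0211]
orientation: [-179.9, 8.0, -64.2]
force: [-2.9, -0.7, 8.6]
opening: 0.0001
gripper_force: 3.9
```

Contact at a reported ramp z of about -28.7, with a sideways force toward +y. To tell floor from wall, I'll lift 3 mm, shift +y by 5 mm and probe again.

Call:
apply_moves(deltas=[{"fingers": 0, "delta_pos": [0, 0, -4], "angular": [0, 0, 0]}, {"fingers": 0, "delta_pos": [0, 2, -4], "angular": [0, 0, 0]}, {"fingers": 0, "delta_pos": [0, 4, -4], "angular": [0, 0, 0]}, {"fingers": 0, "delta_pos": [0, 5, -4], "angular": [0, 0, 0]}, {"fingers": 0, "delta_pos": [0, 5, -4], "angular": [0, 0, 0]}])

```text
clock: 10.25
tool_pos: [0.5908, -0.0798, 0.0238]
orientation: [-179.9, 8.1, -64.3]
force: [-0.6, -0.1, -0.5]
opening: 0.0003
gripper_force: 0.0
```

Call:
apply_moves(deltas=[{"fingers": 0, "delta_pos": [0, 0, 2], "angular": [0, 0, 0]}, {"fingers": 0, "delta_pos": [0, 0, 3], "angular": [0, 0, 0]}, {"fingers": 0, "delta_pos": [0, 0, 4], "angular": [0, 0, 0]}, {"fingers": 0, "delta_pos": [0, 0, 4], "angular": [0, 0, 0]}])

```text
clock: 10.65
tool_pos: [0.5909, -0.0794, 0.0211]
orientation: [-179.9, 8.0, -64.2]
force: [-2.7, -0.1, 11.3]
opening: 0.0003
gripper_force: 4.8
```

```bash
python3 d.py 0 -45 0
```

```text
t 10.65 dpos [ -2.9  -3.3 -28.8] rot [-0.1   0.02  0.04]
tcp in ramp mm [ -2.9 -41.7 -28.8] F ramp [ 2.7  2.5 11. ] open 0.00034954166720509335
```

Call:
apply_moves(deltas=[{"fingers": 0, "delta_pos": [0, 0, -4], "angular": [0, 0, 0]}, {"fingers": 0, "delta_pos": [0, 3, -4], "angular": [0, 0, 0]}, {"fingers": 0, "delta_pos": [0, 6, -4], "angular": [0, 0, 0]}, {"fingers": 0, "delta_pos": [0, 7, -4], "angular": [0, 0, 0]}, {"fingers": 0, "delta_pos": [0, 7, -4], "angular": [0, 0, 0]}])

```text
clock: 11.15
tool_pos: [0.5844, -0.0828, 0.0237]
orientation: [-179.9, 8.1, -64.3]
force: [0.3, -0.1, -0.3]
opening: 0.0001
gripper_force: 0.0
```

Call:
apply_moves(deltas=[{"fingers": 0, "delta_pos": [0, 1, 0], "angular": [0, 0, 0]}, {"fingers": 0, "delta_pos": [0, 2, 0], "angular": [0, 0, 0]}, {"fingers": 0, "delta_pos": [0, 3, 0], "angular": [0, 0, 0]}])

```text
clock: 11.45
tool_pos: [0.582, -0.0841, 0.0239]
orientation: [-179.9, 8.0, -64.3]
force: [0.3, 0.1, -0.5]
opening: 0.0002
gripper_force: 0.0
```

Call:
apply_moves(deltas=[{"fingers": 0, "delta_pos": [0, 1, 0], "angular": [0, 0, 0]}, {"fingers": 0, "delta_pos": [0, 2, 0], "angular": [0, 0, 0]}, {"fingers": 0, "delta_pos": [0, 3, 0], "angular": [0, 0, 0]}])

```text
clock: 11.75
tool_pos: [0.5805, -0.0848, 0.024]
orientation: [-179.8, 8.0, -64.3]
force: [5.0, 5.1, -3.3]
opening: 0.0005
gripper_force: 3.2
```

```bash
python3 d.py 0 -45 0
```

```text
t 11.75 dpos [ -2.9 -15.1 -25.8] rot [-0.24  0.02  0.  ]
tcp in ramp mm [ -2.9 -30.  -25.8] F ramp [ 1.9 -6.7 -3.6] open 0.0005492724386621346
```

Contact with the middle wall at y = -30 shows the tip is in the gutter, so the earlier contact was the floor. The real tip z is the reported z + 29. I'll go up, back over the roller, and down behind it with the real tip at about 18 mm (reported -11).

Call:
apply_moves(deltas=[{"fingers": 0, "delta_pos": [0, -15, 0], "angular": [0, 0, 0]}, {"fingers": 0, "delta_pos": [0, -15, -40], "angular": [0, 0, 0]}, {"fingers": 0, "delta_pos": [0, -15, -80], "angular": [0, 0, 0]}, {"fingers": 0, "delta_pos": [45, -15, -80], "angular": [0, 0, 0]}, {"fingers": 0, "delta_pos": [90, -15, -80], "angular": [0, 0, 0]}, {"fingers": 0, "delta_pos": [135, -15, -80], "angular": [0, 0, 0]}, {"fingers": 0, "delta_pos": [170, -15, -80], "angular": [0, 0, 0]}, {"fingers": 0, "delta_pos": [187, -15, -80], "angular": [0, 0, 0]}, {"fingers": 0, "delta_pos": [187, -15, -80], "angular": [0, 0, 0]}])

```text
clock: 12.65
tool_pos: [0.6782, -0.2581, 0.0751]
orientation: [180.0, 8.1, -64.4]
force: [-0.1, 0.3, 0.4]
opening: 0.0005
gripper_force: 0.0
```

Call:
apply_moves(deltas=[{"fingers": 0, "delta_pos": [0, 0, 25], "angular": [0, 0, 0]}, {"fingers": 0, "delta_pos": [0, 0, 45], "angular": [0, 0, 0]}, {"fingers": 0, "delta_pos": [0, 0, 58], "angular": [0, 0, 0]}, {"fingers": 0, "delta_pos": [0, 0, 64], "angular": [0, 0, 0]}, {"fingers": 0, "delta_pos": [0, 0, 64], "angular": [0, 0, 0]}])

```text
clock: 13.15
tool_pos: [0.674, -0.2471, 0.0131]
orientation: [-180.0, 8.1, -64.2]
force: [0.2, -0.0, -0.3]
opening: 0.0004
gripper_force: 0.0
```

```bash
python3 d.py -185 -45 -11; cat > tr.py <<'E'
# track brass roller along ramp x: template = roller patch in first picture is unreliable in shadow -> yellow-hue centroid near rack
from h import *
import cv2
r,o=ramp(np.load("v.npy"))
def rollers(im):
    h=cv2.cvtColor(im,cv2.COLOR_RGB2HSV); m=cv2.inRange(h,(19,120,40),(30,255,255))
    n,l,s,c=cv2.connectedComponentsWithStats(m)
    return [(s[i,4],c[i].round(1).tolist()) for i in range(1,n) if s[i,4]>40]
im=ctrl.snapshot("scene"); print(rollers(im))
print(proj("scene",r.apply([[x/1e3,-.05,.03] for x in (-120,-60,0,60,100)])+o).round(1).tolist())
E
python3 tr.py
```

```text
t 13.15 dpos [-4.3 -1.3  0.4] rot [-0.04  0.08  0.03]
tcp in ramp mm [-189.3  -43.7  -10.6] F ramp [-0.2 -0.2 -0.2] open 0.0004011325893836905
[(np.int32(47), [219.6, 86.1]), (np.int32(280), [226.3, 203.5])]
[[185.9, 192.4], [204.3, 193.5], [223.1, 194.7], [242.4, 195.9], [255.6, 196.8]]
```

```bash
python3 - <<'E'
import cv2,numpy as np
from plant import ctrl
im=cv2.imread("pics/scene0.png")
h=cv2.cvtColor(im,cv2.COLOR_BGR2HSV)
print("roller lit",h[186:192,186:192].reshape(-1,3).mean(0),"wood",h[184:188,205:215].reshape(-1,3).mean(0))
s=cv2.cvtColor(ctrl.snapshot("scene"),cv2.COLOR_RGB2HSV)
print("now",s[188:192,185:190].reshape(-1,3).mean(0),"wood",s[196:199,205:212].reshape(-1,3).mean(0), s[196:199,225:235].reshape(-1,3).mean(0))
m=cv2.inRange(s,(18,165,40),(32,255,255));n,l,st,c=cv2.connectedComponentsWithStats(m)
print([(int(st[i,4]),c[i].round(1).tolist()) for i in range(1,n) if st[i,4]>15])
E
```

```text
roller lit [ 17.58333333 163.08333333 211.22222222] wood [ 18.825 123.375 245.375]
now [ 17.5  160.5  115.75] wood [ 17.28571429 127.95238095 222.28571429] [ 16.8        129.4        223.53333333]
[]
```

Call:
apply_moves(deltas=[{"fingers": 0, "delta_pos": [-10, -1, 0], "angular": [0, 0, 0]}, {"fingers": 0, "delta_pos": [-18, -1, 0], "angular": [0, 0, 0]}, {"fingers": 0, "delta_pos": [-25, -1, 0], "angular": [0, 0, 0]}, {"fingers": 0, "delta_pos": [-31, -1, 0], "angular": [0, 0, 0]}, {"fingers": 0, "delta_pos": [-37, -1, 0], "angular": [0, 0, 0]}, {"fingers": 0, "delta_pos": [-44, -1, 0], "angular": [0, 0, 0]}, {"fingers": 0, "delta_pos": [-52, -1, 0], "angular": [0, 0, 0]}, {"fingers": 0, "delta_pos": [-60, -1, 0], "angular": [0, 0, 0]}, {"fingers": 0, "delta_pos": [-66, -1, 0], "angular": [0, 0, 0]}, {"fingers": 0, "delta_pos": [-70, -1, 0], "angular": [0, 0, 0]}])

```text
clock: 14.25
tool_pos: [0.6447, -0.1841, 0.0236]
orientation: [-179.9, 8.0, -64.2]
force: [1.0, -1.0, 1.5]
opening: 0.0006
gripper_force: 1.0
```

```bash
sed -i 's/(19,120,40),(30,255,255)/(14,146,40),(24,255,255)/;s/h=cv2.cvtColor(im,cv2.COLOR_RGB2HSV)/h=cv2.cvtColor(im,cv2.COLOR_RGB2HSV);h[:,:175]=0;h[:,270:]=0;h[:170]=0;h[222:]=0/' tr.py; python3 d.py 66 -45 -11; python3 tr.py; python3 - <<'E'
import cv2
from h import *
b=cv2.imread("pics/scene0.png")[:,:,::-1].copy();im=ctrl.snapshot("scene")
cv2.imwrite("pics/p1.png",cv2.resize(im[130:230,150:280,::-1],None,fx=6,fy=6,interpolation=cv2.INTER_CUBIC))
E
```

```text
t 14.25 dpos [-185.1   -0.3    1.2] rot [-0.1   0.05  0.02]
tcp in ramp mm [-119.1  -44.7  -10. ] F ramp [-1.1 -0.5  1.6] open 0.0005594341348049241
[(np.int32(275), [198.3, 193.2])]
[[185.9, 192.4], [204.3, 193.5], [223.1, 194.7], [242.4, 195.9], [255.6, 196.8]]
```

The tracked roller is at column 198, about ramp x = -80. The expected value was -86, so it is rolling ahead of the fingers. I'll keep pushing.

Call:
apply_moves(deltas=[{"fingers": 0, "delta_pos": [-5, 0, 0], "angular": [0, 0, 0]}, {"fingers": 0, "delta_pos": [-12, 0, 0], "angular": [0, 0, 0]}, {"fingers": 0, "delta_pos": [-20, 0, 0], "angular": [0, 0, 0]}, {"fingers": 0, "delta_pos": [-28, 0, 0], "angular": [0, 0, 0]}, {"fingers": 0, "delta_pos": [-36, 0, 0], "angular": [0, 0, 0]}, {"fingers": 0, "delta_pos": [-44, 0, 0], "angular": [0, 0, 0]}, {"fingers": 0, "delta_pos": [-52, 0, 0], "angular": [0, 0, 0]}, {"fingers": 0, "delta_pos": [-60, 0, 0], "angular": [0, 0, 0]}, {"fingers": 0, "delta_pos": [-68, 0, 0], "angular": [0, 0, 0]}, {"fingers": 0, "delta_pos": [-76, 0, 0], "angular": [0, 0, 0]}])

```text
clock: 15.35
tool_pos: [0.6121, -0.1164, 0.0342]
orientation: [-179.9, 8.0, -64.3]
force: [0.9, -1.2, 0.6]
opening: 0.0003
gripper_force: 0.9
```

Call:
apply_moves(deltas=[{"fingers": 0, "delta_pos": [-8, 0, 0], "angular": [0, 0, 0]}, {"fingers": 0, "delta_pos": [-16, 0, 0], "angular": [0, 0, 0]}, {"fingers": 0, "delta_pos": [-24, 0, 0], "angular": [0, 0, 0]}, {"fingers": 0, "delta_pos": [-32, 0, 0], "angular": [0, 0, 0]}, {"fingers": 0, "delta_pos": [-39, 0, 0], "angular": [0, 0, 0]}, {"fingers": 0, "delta_pos": [-45, 0, 0], "angular": [0, 0, 0]}, {"fingers": 0, "delta_pos": [-51, 0, 0], "angular": [0, 0, 0]}, {"fingers": 0, "delta_pos": [-56, 0, 0], "angular": [0, 0, 0]}, {"fingers": 0, "delta_pos": [-61, 0, 0], "angular": [0, 0, 0]}, {"fingers": 0, "delta_pos": [-65, 0, 0], "angular": [0, 0, 0]}])

```text
clock: 16.35
tool_pos: [0.5842, -0.0587, 0.0432]
orientation: [-179.9, 8.0, -64.3]
force: [1.7, -1.4, 1.1]
opening: 0.0006
gripper_force: 0.9
```

```bash
python3 d.py 66 -45 -11; python3 tr.py
```

```text
t 16.35 dpos [-44.5  -0.3   1.1] rot [-0.1   0.05  0.  ]
tcp in ramp mm [ 21.5 -44.7  -9.9] F ramp [-1.9 -0.9  1.4] open 0.0005532116305185593
[(np.int32(279), [242.8, 195.8])]
[[185.9, 192.4], [204.3, 193.5], [223.1, 194.7], [242.4, 195.9], [255.6, 196.8]]
```

Call:
apply_moves(deltas=[{"fingers": 0, "delta_pos": [-4, 0, 0], "angular": [0, 0, 0]}, {"fingers": 0, "delta_pos": [-8, 0, 0], "angular": [0, 0, 0]}, {"fingers": 0, "delta_pos": [-12, 0, 0], "angular": [0, 0, 0]}, {"fingers": 0, "delta_pos": [-16, 0, 0], "angular": [0, 0, 0]}, {"fingers": 0, "delta_pos": [-20, 0, 0], "angular": [0, 0, 0]}, {"fingers": 0, "delta_pos": [-24, 0, 0], "angular": [0, 0, 0]}, {"fingers": 0, "delta_pos": [-27, 0, 0], "angular": [0, 0, 0]}, {"fingers": 0, "delta_pos": [-29, 0, 0], "angular": [0, 0, 0]}, {"fingers": 0, "delta_pos": [-29, 0, 0], "angular": [0, 0, 0]}])

```text
clock: 17.3
tool_pos: [0.5719, -0.0329, 0.0473]
orientation: [-179.9, 8.0, -64.2]
force: [-0.4, 0.1, -0.2]
opening: 0.0004
gripper_force: 0.0
```

```bash
python3 d.py 66 -45 -11; python3 tr.py
```

```text
t 17.3 dpos [-15.6  -0.3   1.2] rot [-0.11  0.04  0.02]
tcp in ramp mm [ 50.4 -44.7  -9.8] F ramp [ 0.2  0.3 -0.2] open 0.0004167608675763994
[(np.int32(234), [256.3, 197.7])]
[[185.9, 192.4], [204.3, 193.5], [223.1, 194.7], [242.4, 195.9], [255.6, 196.8]]
```

The roller has run ahead into the dip at column 256, about x = 100, and contact force is gone. I'll back off and lift clear, then check with the last picture.

Call:
apply_moves(deltas=[{"fingers": 0, "delta_pos": [10, 0, 0], "angular": [0, 0, 0]}, {"fingers": 0, "delta_pos": [25, 0, 0], "angular": [0, 0, 0]}, {"fingers": 0, "delta_pos": [30, 0, -30], "angular": [0, 0, 0]}, {"fingers": 0, "delta_pos": [30, 0, -75], "angular": [0, 0, 0]}, {"fingers": 0, "delta_pos": [30, 0, -120], "angular": [0, 0, 0]}, {"fingers": 0, "delta_pos": [30, 0, -150], "angular": [0, 0, 0]}, {"fingers": 0, "delta_pos": [30, 0, -150], "angular": [0, 0, 0]}, {"fingers": 0, "delta_pos": [30, 0, -150], "angular": [0, 0, 0]}, {"fingers": 0, "delta_pos": [30, 0, -150], "angular": [0, 0, 0]}, {"fingers": 0, "delta_pos": [30, 0, -150], "angular": [0, 0, 0]}])

```text
clock: 18.35
tool_pos: [0.593, -0.0792, 0.19]
orientation: [180.0, 8.1, -64.3]
force: [-0.0, -0.3, -0.3]
opening: 0.0001
gripper_force: 0.0
```

```bash
python3 tr.py; python3 tr.py|head -1; python3 - <<'E'
import cv2
from plant import ctrl
cv2.imwrite("pics/f.png",cv2.resize(ctrl.snapshot("scene")[140:240,150:280,::-1],None,fx=6,fy=6,interpolation=cv2.INTER_CUBIC))
E
```

```text
[(np.int32(236), [256.3, 197.2])]
[[185.9, 192.4], [204.3, 193.5], [223.1, 194.7], [242.4, 195.9], [255.6, 196.8]]
[(np.int32(236), [256.3, 197.2])]
```

View pics/f.png

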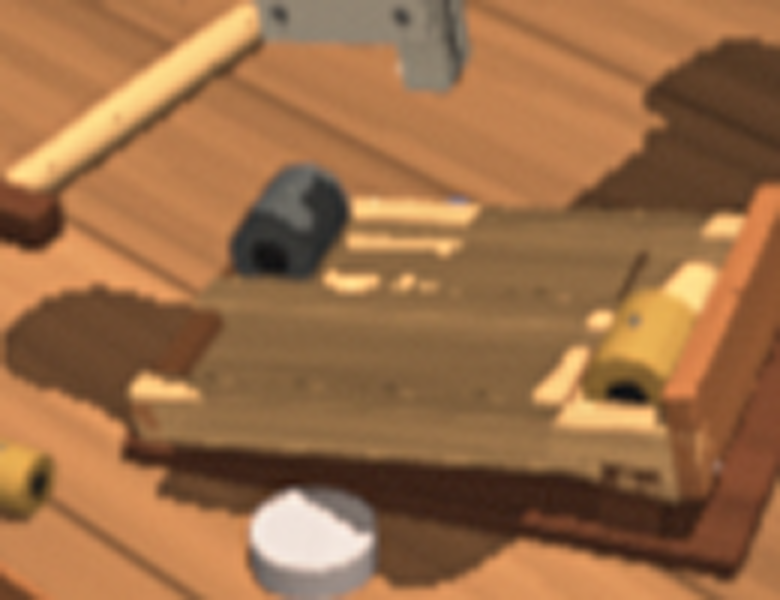

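The brass roller rests in the dip against the top stop at (640,350), steady between frames. The steel roller at (290,220) is still at the low end, and the gripper is clear.

```bash
python3 -c "
from plant import ctrl
print(ctrl.close_job())"
```

```text
the job is handed in; nothing more can be done
None
```

The brass roller lies at rest in the dip against the top stop, the steel roller is still at the low end, and I handed the job in after about 18.5 s of robot time; the hand-in returned no verdict.

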